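# Put away the polishing kit and snap the specimen case shut

## Robot

A 7-joint arm with a two-finger parallel gripper is mounted at the origin on the work surface. World frame = base frame: x ahead of the robot, y to its left, z up, the work surface at z = 0. Lengths are in mm, angles in rad, forces in N, time in s.
With the tool pointing down it reaches from about 400 to 875 mm from the base axis. Payload 19.3 kg.
Tool frame: the origin (TCP) lies at the centre of the arm's flange, where the gripper is bolted on; the fingertips stand 173 mm ahead of it and the grasp point (between the pads) lies 155 mm ahead of it; z points along the fingers, x is the direction in which the jaws open and shut, and the axes are right-handed (so a half turn about z gives the same grasp; the last joint's range is limited). The gripper opens to 85 mm and grips with 20 to 120 N. Pads are 22 mm wide; open, the fingers measure 114 mm over their backs; the gripper's body (76 mm by 85 mm) begins 54 mm behind the grasp point. The pads swing forward as they close: fully open they stand 13 mm farther back than shut.
Start: joints at [1.188, 0.521, -0.036, 1.599, 0.021, 1.021, -0.113], TCP at [192.301, -594.676, 404.691] pointing down, gripper open.
Joint ranges: [-2.91, 2.91], [-0.3, 2.13], [-1.5, 1.42], [0.17, 2.43], [-1.26, 4.41], [0.16, 1.93], [-2.52, 2.52]. Speed limits (rad/s): [1.89, 1.89, 2.39, 2.39, 3.01, 3.01, 3.01].

## Interface

Orientations are given as a rotation vector (axis times angle).
In Python, from plant import robot, optics gives the robot as it stands.
- The arm moves only by the tool move_arm, never from a script. Its argument "moves" is a list of rows, each an object with "dp": the shift along the tool's x, y, z in mm, a list of three; "rotation": the turn, a rotation vector about the tool's x, y, z in degrees, a list of three. In form: [{"dp": [tx, ty, tz], "rotation": [wx, wy, wz]}, ...]. A call has 1 to 8 rows; each row is the pose to reach, as a shift and turn from the pose commanded when the call began, along the tool's axes at that moment; what a row does not reach only later rows make up. A row lasts 1/10 s, in which the tool goes at most 50 mm and 8.59 degrees, less where a joint would pass 70% of its speed; a pose out of reach is approached as far as the arm can. A call with a gripper value outside its range is refused whole. "gripper" is the finger opening in mm, from 0 to 85.4, set as the call begins (left out, the last holds). The fingers move at their own pace and stop on an object; the grip force is fixed at half the most. Time passes only in rows, so rows that repeat a pose let the fingers close. It gives the time, the measured TCP pose, the force and the opening at its end, in the units of the state.
- robot.read_state(): the state, without advancing time (a new reading comes with each control period).
- optics.grab_frame(name): name is "scene" or "top"; returns (picture, depth): 420x560x3 uint8, blue, green, red; 420x560 float32, mm along the optical axis (not along the pixel's ray), 0 where there is no reading.
- optics.camera_params(name): a dict with "intrinsics" (3x3 intrinsics, pixels), "origin" and "rotation" of the camera in the world. Camera axes: x right, y down, z forward; pixel columns grow to the right and rows downward; lengths in mm; the calibration is good to about 2 mm. A picture is of the moment at which its call begins. camera_params takes no time and is no camera call.
- robot.close_job(): hands the job in, once; it reports no verdict.
The state is a dict: "t": time; "q": joint angles; "dq": joint speeds; "joint_efforts": joint torques, N m; "ee_pos": TCP position; "tool_rot": TCP orientation; "force": force on the tool from outside, world axes, zero at the start; "wrist_torque": the same for the moment, N m; "width": finger opening in mm.
Only numpy, scipy, OpenCV 4.12 (cv2) and the standard library are available. Lean on these libraries where they do the work, as an engineer would, in place of code of your own. Each camera call takes 0.05 s, during which the arm holds its last target. There are 200 camera calls.

## Task

Sort what lies mixed on the bench: the two red specimen mounts go flat, polished face up, into the white specimen case, and the green scriber goes into the grey tool tray. Then set the blue cover on the case, press it down until both ends have snapped under their sprung orange rollers and it lies level on the rim, and keep it pressed there with a steady push of about 20 N for about a second to bed it, never slamming it or pushing with more than about 40 N. Leave the jar and the white dish where they are.

Things in the scene. Friction and masses are not known exactly. Their poses are not given: they have to be found in the camera images.
- case: white open case fixed to the bench, outside 110 (x) x 150 (y), rim 34 above the bench, walls 6, floor 6 thick. Origin under its centre, z up. Blue corner guides outside the walls reach 64 above the bench (flared outwards above 50); between them the cover has 1.3 play each way along y and 2.5 along x. Sprung roller catch at the middle of each short (y) end
- roller_a (a point): rest position of the centre of the orange roller (11 dia, axis along x) of the catch at the case's +y end, 44.5 above the bench; it overhangs the cover's edge by 2. Grey housing behind it out to 93 from the case's middle, 50 high. A cover merely laid on rests on the rollers, underside about 49 above the bench
- roller_b (a point): the same at the -y end. Each end of the cover needs a push of up to about 12 N to snap past its roller down onto the rim, where the roller holds it. One end may snap and the other not
- tray: grey open tool tray fixed to the bench, outside 120 (x) x 180 (y) x 28 high, walls and floor 5. Origin under its centre
- cover: blue flat cover plate 110 (x) x 150 (y) x 5 thick, about 180 g, fits the case either way round. Origin at the centre of its underside, z up. White bar handle on its middle: 14 wide (x) x 56 long (y), from 5 to 31 above the underside. Orange dots on its top at y = +-52 mark where to press the ends
- cover_end_a (a point): point on the cover's underside at its +y end (y = +70 from its origin); 34 above the bench when that end is home, about 49 when it rests on the roller
- cover_end_b (a point): the same at the cover's -y end (y = -70)
- mount_steel: specimen mount: red resin disc, 32 dia x 22 high, 45 g, with a silver spot (polished specimen, 17 dia) in its upper face. Origin at the centre of its underside, z up towards the polished face
- mount_brass: specimen mount: red resin disc, 32 dia x 22 high, 45 g, with a golden spot (polished specimen, 17 dia) in its upper face. Origin at the centre of its underside, z up towards the polished face
- scriber: scriber, green square handle 12 x 12 from x = -57 to +17, then a steel rod 6 dia to the tip at x = +62, 35 g. Origin on the bench, at its underside; centre of mass near x = -15
- jar: small closed jar, 52 dia x 65 tall, black cap; origin under its centre. Bystander: leave alone
- dish: white ceramic bowl, 72 across, 32 high; origin under its centre. Bystander: leave alone

How it is judged (in metres and radians):
On the way:
1. with both ends home on the rim, the cover is held down for half a second with 10 to 40 N between cover and case (z of each of cover_end_a, cover_end_b in the frame of case below 0.038 m and horizontal distance between cover and case below 0.008 m and contact force between cover and case between 10 and 40 N), for 0.5 s.
At the end, for the whole second after the job is handed in: Both mounts lie flat (0.2 rad), face up, on the case floor; the scriber lies in the tray, origin between its walls and under 20 mm above its underside; both cover ends are within 4 mm of the rim's height, the cover centred within 8 mm; all at rest (x of mount_steel in the frame of case between -0.04 and 0.04 m and y of mount_steel in the frame of case between -0.06 and 0.06 m and z of each of mount_steel, mount_brass in the frame of case below 0.012 m and angle between each of mount_steel, mount_brass's own z axis and vertical below 0.2 rad and linear speed of each of mount_steel, mount_brass, scriber, cover below 0.03 m/s and x of mount_brass in the frame of case between -0.04 and 0.04 m and y of mount_brass in the frame of case between -0.06 and 0.06 m and x of scriber in the frame of tray between -0.055 and 0.055 m and y of scriber in the frame of tray between -0.085 and 0.085 m and z of scriber in the frame of tray below 0.02 m and z of cover_end_a in the frame of case between 0.03 and 0.038 m and z of cover_end_b in the frame of case between 0.03 and 0.038 m and horizontal distance between cover and case below 0.008 m); the robot touches nothing.
It fails at once if the cover is slammed or leant on: more than 70 N between cover and case (contact force between cover and case above 70 N).
It fails at once if the jar is moved by more than 30 mm (distance of jar from where it was at the start of the episode above 0.03 m).
It fails at once if the dish is moved by more than 30 mm (distance of dish from where it was at the start of the episode above 0.03 m).
It also fails if it takes over 72 s, if anything falls off the work surface, if the arm or the gripper's body presses on something with over 40 N, if the wrist force passes 120 N, or if a joint passes its speed limit or range.

## Working session

There is one attempt and no reset: what is moved stays moved. The work goes in short steps, Python scripts to look and compute and a tool call to move; the robot and the scene stay as the last step left them, time stands still between calls to the robot, and variables do not carry over. Pictures are saved under pics/ and viewed, about 8 in all and at most 12, crops included, and the job is handed in when it is done.

Besides the shell and the picture viewer there is one more tool, called by a JSON object that holds its "api" and its "payload". move_arm: Moves the arm, as the interface text tells. Its arguments: {"type":"object","properties":{"moves":{"type":"array"},"gripper":{"type":"number"}},"required":["moves"]}

```bash
mkdir -p pics; ls
python3 - <<'E'
from plant import robot, optics
import cv2,numpy as np
s=robot.read_state(); print({k:np.round(v,3).tolist() for k,v in s.items()})
for n in("top","scene"):
    p,d=optics.grab_frame(n); cv2.imwrite(f"pics/{n}0.png",p); np.savez(f"{n}0.npz",p=p,d=d)
    c=optics.camera_params(n); print(n,{k:np.round(v,3).tolist() for k,v in c.items()})
E
```

```text
pics
{'t': 0.0, 'q': [1.188, 0.522, -0.036, 1.6, 0.021, 1.021, -0.113], 'dq': [-0.001, 0.0, 0.001, -0.001, 0.001, 0.001, -0.001], 'joint_efforts': [-0.0, -92.712, 1.98, -36.993, 0.018, 0.008, 0.0], 'ee_pos': [192.25, -594.554, 404.128], 'tool_rot': [-2.54, 1.848, 0.001], 'force': [0.229, 0.457, -0.28], 'wrist_torque': [-0.017, -0.008, -0.047], 'width': 85.278}
top {'intrinsics': [[521.529, 0.0, 276.868], [0.0, 521.529, 220.813], [0.0, 0.0, 1.0]], 'origin': [454.352, -4.111, 1219.838], 'rotation': [-2.188, 2.17, -0.112]}
scene {'intrinsics': [[406.853, 0.0, 277.25], [0.0, 406.853, 208.561], [0.0, 0.0, 1.0]], 'origin': [970.458, 441.632, 876.338], 'rotation': [-1.0, -2.617, 0.845]}
```

View pics/top0.png

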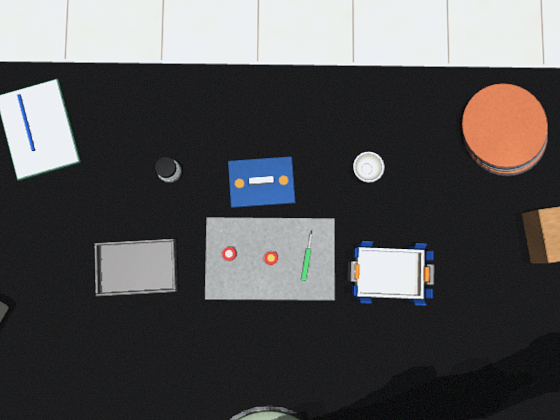

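View pics/scene0.png

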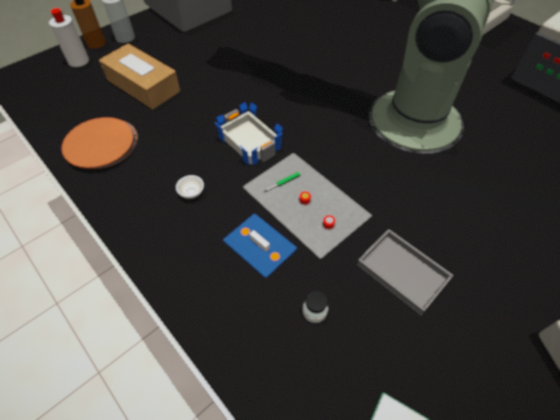

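The top view shows the steel mount at (229,253), brass at (271,258), and the scriber from (304,280) to (311,232). The case is at (391,273), the tray at (135,267) and the cover at (262,181). Both mounts are face up. Next I'll turn these into positions.

```bash
cat > h.py <<'E'
import numpy as np, cv2
from scipy.spatial.transform import Rotation as R
from plant import robot, optics
def ray(cam,uv):
    c=optics.camera_params(cam); uv=np.atleast_2d(uv).astype(float)
    v=np.c_[uv,np.ones(len(uv))]@np.linalg.inv(c["intrinsics"]).T
    return np.array(c["origin"]),R.from_rotvec(c["rotation"]).apply(v)
def onz(cam,uv,z):
    o,d=ray(cam,uv); return o+d*((z-o[2])/d[:,2])[:,None]
def cloud(cam,d):
    v,u=np.mgrid[:d.shape[0],:d.shape[1]]; o,r=ray(cam,np.c_[u.ravel(),v.ravel()])
    return (o+r*d.ravel()[:,None]).reshape(*d.shape,3)
def pose():
    s=robot.read_state(); return np.array(s["ee_pos"]),R.from_rotvec(s["tool_rot"]),s
def rel(p,yaw=None,jaw=None):
    """shift in tool axes to bring TCP to p; deg turn about tool z so that jaws (tool x) lie along world angle 'jaw' deg"""
    q,r,s=pose(); x=r.as_matrix()[:,0]; a=np.degrees(np.arctan2(x[1],x[0]))
    out=np.round(r.inv().apply(np.array(p)-q),1)
    t=None if jaw is None else -((jaw-a+90)%180-90)
    return out,t,round(a,2)
def blobs(p,lo,hi,minA=8):
    m=cv2.inRange(cv2.cvtColor(p,cv2.COLOR_BGR2HSV),lo,hi)
    n,l,st,c=cv2.connectedComponentsWithStats(m)
    return [(c[i].round(1),st[i,4],np.argwhere(l==i)[:,::-1]) for i in range(1,n) if st[i,4]>=minA]
E
cat > m.py <<'E'
from h import *
f=np.load("top0.npz");p,d=f["p"],f["d"]; C=cloud("top",d)
for n,lo,hi in(("red",(0,150,100),(6,255,255)),("redb",(172,150,100),(180,255,255)),("green",(50,120,60),(75,255,255)),("orange",(8,150,120),(25,255,255)),("blue",(100,120,60),(125,255,255))):
    for c,A,px in blobs(p,lo,hi):
        z=np.median(C[px[:,1],px[:,0],2]); w=onz("top",px,z)
        r=cv2.minAreaRect(w[:,:2].astype(np.float32))
        print(n,c,A,"z",z.round(1),"mean",w.mean(0).round(1)[:2],"rect",np.round(r[0],1),np.round(r[1],1),round(r[2],1))
Z=C[...,2]
def rg(n,x0,x1,y0,y1,lo,hi):
    m=np.zeros(Z.shape,bool); m[y0:y1,x0:x1]=True; m&=(Z>lo)&(Z<hi); w=C[m][:,:2].astype(np.float32)
    r=cv2.minAreaRect(w); print(n,len(w),np.round(r[0],1),np.round(r[1],1),round(r[2],1))
rg("tray",85,185,230,305,20,36); rg("caserim",345,440,235,310,29,39); 
rg("handle",240,280,170,190,20,45)
for n,(u,v) in dict(mat=(250,230),tray=(135,267),casefl=(391,273),cover=(262,195),steel=(229,253),brass=(271,258),bench=(200,350)).items(): print(n,C[v,u].round(1))
for n,u,v in(("dish",368,167),("jar",167,168)):print(n,onz("top",(u,v),40).round())
print(pose()[1].as_matrix().round(3))
def big(x0,x1,y0,y1): return cv2.resize(p[y0:y1,x0:x1],None,fx=5,fy=5,interpolation=cv2.INTER_CUBIC)
cv2.imwrite("pics/c1.png",np.vstack([big(290,440,235,310)[:, :750]]))
E
python3 m.py
```

```text
red [229.3 253.4] 80 z 22.1 mean [489.6  92.4] rect [490.6  93. ] [27.5 27.6] 0.5
red [271.1 257.8] 84 z 21.8 mean [480.4  -3.6] rect [480.   -3.3] [27.4 27.5] 0.5
green [305.8 264.3] 145 z 12.2 mean [466.3 -83.8] rect [466.4 -83.7] [10.6 72.7] 80.6
orange [503.9 121.2] 3646 z 28.7 mean [ 804.5 -546.9] rect [ 796.3 -547.1] [196.4 198.7] 39.1
orange [514.6 145.2] 20 z 28.9 mean [ 747.5 -570. ] rect [ 746.9 -569.2] [18.8 13.5] 35.4
orange [514.3 154.9] 9 z 27.2 mean [ 724.7 -569.4] rect [ 725.4 -569.7] [13.4  4.8] 52.5
orange [519.3 162.7] 15 z 28.5 mean [ 706.  -579.9] rect [ 704.9 -579. ] [ 4.5 20.6] 33.7
orange [498.6 170.7] 46 z 10.4 mean [ 690.1 -538.7] rect [ 691.2 -536.6] [77.1  8.8] 78.0
orange [283.2 179.8] 50 z 5.3 mean [664.4 -30.4] rect [665.1 -31.1] [16.7 16.5] 0.4
orange [239.1 183. ] 53 z 5.0 mean [655.9  73.3] rect [656.4  73. ] [16.8 18.4] 46.0
orange [356.5 271. ] 53 z 49.2 mean [ 451.9 -195. ] rect [ 451.9 -194.9] [ 6.7 31.3] 89.7
orange [426.4 273.8] 82 z 48.9 mean [ 446.9 -351.7] rect [ 446.5 -352. ] [11.2 31.5] 89.0
blue [ 25.7 122.3] 174 z 20.5 mean [792.1 573.3]
[... 559 characters left out ...]
9.7
blue [428.1 293.1] 89 z 54.3 mean [ 404.2 -353.1] rect [ 404.4 -353. ] [17.8 22.1] 89.0
blue [364.4 299.9] 86 z 55.3 mean [ 388.3 -211.1] rect [ 388.1 -209.1] [13.2 33.2] 0.4
blue [418.2 301.9] 89 z 54.5 mean [ 384.7 -330.6] rect [ 384.5 -328. ] [13.2 39.8] 0.4
tray 645 [458.  307.5] [120.1 181.1] 3.6
caserim 618 [ 451.2 -268.8] [177.3 121.7] 87.1
handle 159 [660.9  22.7] [15.3 54.4] 5.2
mat [545.6  46.6  -1.6]
tray [457.  311.1   5.3]
casefl [ 447.8 -282.1    6. ]
cover [627.8  19.2   5.2]
steel [490.6  92.9  23.3]
brass [480.   -3.3  19.2]
bench [268.9 157.4   1.9]
dish [[ 690. -224.   40.]]
jar [[683. 237.  40.]]
[[ 0.308 -0.951 -0.   ]
 [-0.951 -0.308  0.001]
 [-0.001  0.    -1.   ]]
```

View pics/c1.png

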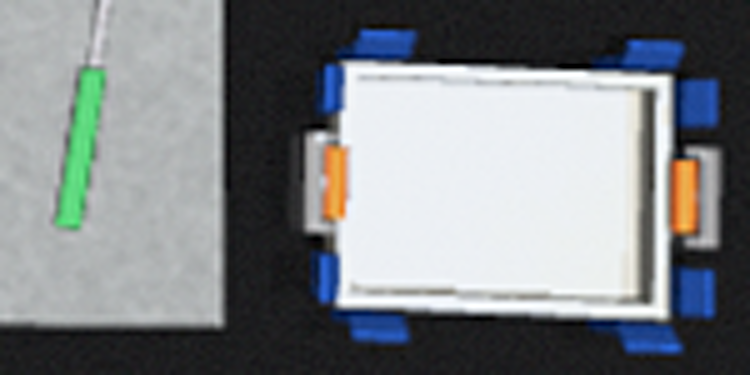

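{"api": "move_arm", "payload": {"moves": [{"dp":[-473.7,-455.6,100],"rotation":[0,0,17.92]},{"dp":[-473.7,-455.6,100],"rotation":[0,0,17.92]},{"dp":[-473.7,-455.6,100],"rotation":[0,0,17.92]},{"dp":[-473.7,-455.6,100],"rotation":[0,0,17.92]},{"dp":[-473.7,-455.6,100],"rotation":[0,0,17.92]},{"dp":[-473.7,-455.6,100],"rotation":[0,0,17.92]},{"dp":[-473.7,-455.6,100],"rotation":[0,0,17.92]},{"dp":[-473.7,-455.6,100],"rotation":[0,0,17.92]}], "gripper": 60}}

```text
t: 0.9
ee_pos: [365.8, -237.3, 344.3]
tool_rot: [-2.221, 2.222, -0.0]
force: [1.6, -1.1, 0.1]
width: 59.9
```

Run:
```python
from h import *
q,r,s=pose(); print(q.round(1),r.as_matrix().round(3).tolist(),s['t'],s['q'])
print(rel([480.4,-3.6,270],jaw=-90))
# white rim outline of case at z=34 (top camera), cross-check with scene cam
for cam,roi in(("top",(335,450,235,315)),("scene",(205,295,100,170))):
    f=np.load(cam+"0.npz");p=f["p"]; 
    for n,lo,hi,z in(("or",(8,150,120),(25,255,255),49),("red",(0,150,100),(6,255,255),22),("green",(50,120,60),(75,255,255),12)):
        for c,A,px in blobs(p,lo,hi,5):
            w=onz(cam,c,z)[0]
            if 350<w[0]<720 and abs(w[1])<450: print(cam,n,c,A,w.round(1))
```

```text
[ 365.8 -237.3  344.3] [[-0.0, -1.0, 0.0], [-1.0, 0.0, -0.0], [0.0, -0.0, -1.0]] 0.9 [ 0.50277178  0.31683761 -0.0769825   2.13409508  0.0375659   0.69169261
 -1.17038437]
(array([-233.7, -114.5,   74.3]), np.float64(-0.015016506234516669), np.float64(-90.02))
top or [283.2 179.8] 50 [656.8 -29.4  49. ]
top or [239.1 183. ] 53 [648.5  70.6  49. ]
top or [269.1 260.1] 7 [474.6   0.9  49. ]
top or [356.5 271. ] 53 [ 451.9 -194.9   49. ]
top or [426.4 273.8] 82 [ 446.9 -351.8   49. ]
top red [229.3 253.4] 80 [489.7  92.4  22. ]
top red [271.1 257.8] 84 [480.4  -3.5  22. ]
top green [305.8 264.3] 145 [466.3 -83.8  12. ]
scene or [233.  115.6] 41 [ 446.6 -348.8   49. ]
scene or [304.7 195.3] 43 [496.1  11.7  49. ]
scene or [245.  231.2] 33 [679.   -5.8  49. ]
scene or [274.5 256. ] 38 [671.1  92.4  49. ]
scene red [304.7 199. ] 64 [489.2   6.5  22. ]
scene red [328.1 223.8] 66 [499.7 102.1  22. ]
scene green [288.  178.5] 90 [468.6 -80.5  12. ]
```

{"api": "move_arm", "payload": {"moves": [{"dp":[-233.7,-114.5,74],"rotation":[0,0,0]},{"dp":[-233.7,-114.5,74],"rotation":[0,0,0]},{"dp":[-233.7,-114.5,74],"rotation":[0,0,0]},{"dp":[-233.7,-114.5,74],"rotation":[0,0,0]},{"dp":[-233.7,-114.5,74],"rotation":[0,0,0]},{"dp":[-233.7,-114.5,74],"rotation":[0,0,0]},{"dp":[-233.7,-114.5,74],"rotation":[0,0,0]},{"dp":[-233.7,-114.5,74],"rotation":[0,0,0]}]}}

```text
t: 1.7
ee_pos: [479.7, -5.6, 270.3]
tool_rot: [2.221, -2.22, -0.001]
force: [-0.8, -0.7, -0.2]
width: 59.7
```

{"api": "move_arm", "payload": {"moves": [{"dp":[0,0,0],"rotation":[0,0,0]},{"dp":[0,0,0],"rotation":[0,0,0]}]}}

```text
t: 1.9
ee_pos: [479.7, -6.5, 270.9]
tool_rot: [-2.219, 2.223, -0.001]
force: [-0.5, -1.1, -0.4]
width: 60.1
```

{"api": "move_arm", "payload": {"moves": [{"dp":[-3,-0.7,45],"rotation":[0,0,0]},{"dp":[-3,-0.7,80],"rotation":[0,0,0]},{"dp":[-3,-0.7,92.5],"rotation":[0,0,0]},{"dp":[-3,-0.7,92.5],"rotation":[0,0,0]},{"dp":[-3,-0.7,92.5],"rotation":[0,0,0]}]}}

```text
t: 2.4
ee_pos: [481.0, -2.7, 179.1]
tool_rot: [-2.22, 2.222, -0.001]
force: [0.3, -0.9, -0.3]
width: 60.1
```

{"api": "move_arm", "payload": {"moves": [{"dp":[0,0,0],"rotation":[0,0,0]},{"dp":[0,0,0],"rotation":[0,0,0]},{"dp":[0,0,0],"rotation":[0,0,0]},{"dp":[0,0,0],"rotation":[0,0,0]},{"dp":[0,0,0],"rotation":[0,0,0]},{"dp":[0,0,0],"rotation":[0,0,0]}], "gripper": 20}}

```text
t: 3.0
ee_pos: [481.1, -2.6, 179.5]
tool_rot: [-2.22, 2.221, -0.002]
force: [-3.8, -0.4, 19.5]
width: 29.9
```

{"api": "move_arm", "payload": {"moves": [{"dp":[0,0,-3],"rotation":[0,0,0]},{"dp":[0,0,-6],"rotation":[0,0,0]},{"dp":[0,0,-45],"rotation":[0,0,0]},{"dp":[0,0,-91],"rotation":[0,0,0]},{"dp":[0,0,-91],"rotation":[0,0,0]},{"dp":[0,0,-91],"rotation":[0,0,0]}]}}

```text
t: 3.6
ee_pos: [480.8, -2.5, 270.3]
tool_rot: [-2.22, 2.22, -0.003]
force: [-0.9, 1.3, -1.6]
width: 29.8
```

Run:
```python
from h import *
p,d=optics.grab_frame("scene"); cv2.imwrite("pics/a.png",cv2.resize(p[80:300,180:420],None,fx=3,fy=2.7,interpolation=cv2.INTER_CUBIC))
print(pose()[0],pose()[2]['width'],pose()[2]['force'])
```

```text
[480.52710945  -2.51139111 269.29578321] 29.83034335435118 [ 0.3629794   0.37973397 -1.35130575]
```

View pics/a.png

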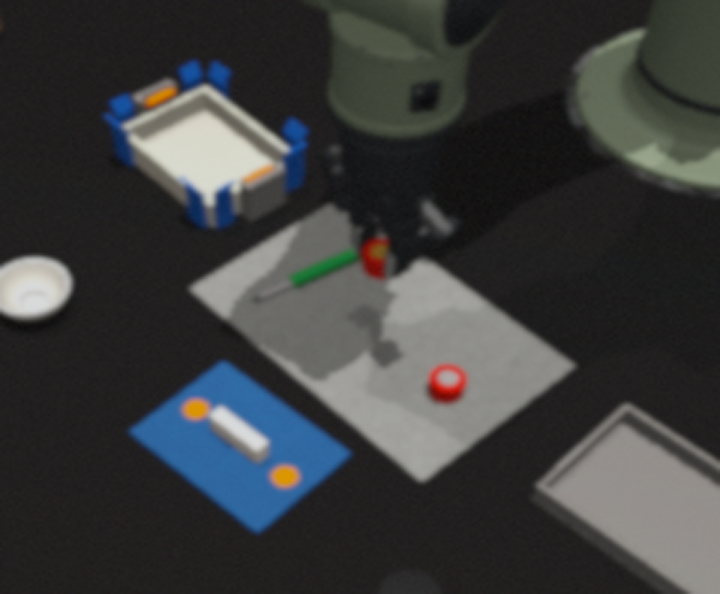

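{"api": "move_arm", "payload": {"moves": [{"dp":[241.9,30.3,0],"rotation":[0,0,0]},{"dp":[241.9,30.3,0],"rotation":[0,0,0]},{"dp":[241.9,30.3,0],"rotation":[0,0,0]},{"dp":[241.9,30.3,0],"rotation":[0,0,0]},{"dp":[241.9,30.3,0],"rotation":[0,0,0]},{"dp":[241.9,30.3,0],"rotation":[0,0,0]},{"dp":[241.9,30.3,0],"rotation":[0,0,0]},{"dp":[241.9,30.3,0],"rotation":[0,0,0]}]}}

```text
t: 4.45
ee_pos: [450.4, -243.3, 268.3]
tool_rot: [2.223, -2.22, -0.003]
force: [0.1, 0.9, -0.3]
width: 29.5
```

Run:
```python
from h import *
p,d=optics.grab_frame("scene"); cv2.imwrite("pics/b.png",cv2.resize(p[80:220,180:340],None,fx=4,fy=4,interpolation=cv2.INTER_CUBIC))
print(pose()[0],pose()[2]['width'],pose()[2]['force'])
```

```text
[ 450.5826096  -243.07951845  268.51051459] 29.659562421540517 [-0.11026367  0.02442595 -1.14894136]
```

View pics/b.png

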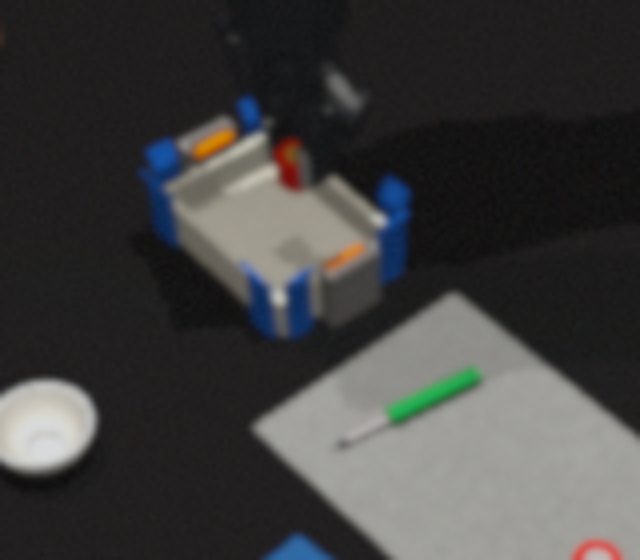

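The brass mount is held upright at (290,160) over the case. Lowering it now.

{"api": "move_arm", "payload": {"moves": [{"dp":[1,0,40],"rotation":[0,0,0]},{"dp":[1,0,70],"rotation":[0,0,0]},{"dp":[1,0,79],"rotation":[0,0,0]},{"dp":[1,0,82],"rotation":[0,0,0]},{"dp":[1,0,82],"rotation":[0,0,0]},{"dp":[1,0,82],"rotation":[0,0,0]}]}}

```text
t: 5.1
ee_pos: [450.8, -245.3, 188.2]
tool_rot: [-2.221, 2.221, -0.002]
force: [-0.5, 0.1, -0.3]
width: 29.8
```

{"api": "move_arm", "payload": {"moves": [{"dp":[0,0,0],"rotation":[0,0,0]},{"dp":[0,0,0],"rotation":[0,0,0]},{"dp":[0,0,0],"rotation":[0,0,0]}], "gripper": 42}}

```text
t: 5.4
ee_pos: [450.4, -245.5, 187.5]
tool_rot: [-2.221, 2.221, -0.001]
force: [-0.9, 0.2, -0.4]
width: 42.1
```

{"api": "move_arm", "payload": {"moves": [{"dp":[0,0,-30],"rotation":[0,0,0]},{"dp":[0,0,-75],"rotation":[0,0,0]},{"dp":[0,0,-84],"rotation":[0,0,0]},{"dp":[0,0,-84],"rotation":[0,0,0]}]}}

```text
t: 5.8
ee_pos: [450.7, -245.6, 272.8]
tool_rot: [-2.22, 2.221, -0.005]
force: [-0.4, -0.8, -1.0]
width: 41.5
```

{"api": "move_arm", "payload": {"moves": [{"dp":[-337.9,-39,0],"rotation":[0,0,0]},{"dp":[-337.9,-39,0],"rotation":[0,0,0]},{"dp":[-337.9,-39,0],"rotation":[0,0,0]},{"dp":[-337.9,-39,0],"rotation":[0,0,0]},{"dp":[-337.9,-39,0],"rotation":[0,0,0]},{"dp":[-337.9,-39,0],"rotation":[0,0,0]},{"dp":[-337.9,-39,0],"rotation":[0,0,0]},{"dp":[-337.9,-39,0],"rotation":[0,0,0]}], "gripper": 60}}

```text
t: 6.6
ee_pos: [489.1, 98.1, 270.1]
tool_rot: [-2.229, 2.213, 0.003]
force: [0.9, -1.7, 0.3]
width: 60.1
```

Run:
```python
from h import *
p,d=optics.grab_frame("top"); np.savez("top1.npz",p=p,d=d)
for n,lo,hi in(("red",(0,120,80),(8,255,255)),("or",(8,150,120),(25,255,255))):
  for c,A,px in blobs(p,lo,hi,4):
    w=onz("top",c,28)[0]
    if 350<w[0]<720 and abs(w[1])<450: print(n,c,A,w.round(1))
print(pose()[0],rel([489.7,92.4,178.5],jaw=-90))
```

```text
red [376.2 271.6] 100 [ 450.8 -243.3   28. ]
or [283.2 179.8] 50 [660.5 -29.9  28. ]
or [239.2 183. ] 52 [652.   71.7  28. ]
or [356.5 271. ] 53 [ 451.8 -198.3   28. ]
or [426.4 273.8] 82 [ 446.7 -358.    28. ]
or [377.7 271.5] 19 [ 451.1 -246.7   28. ]
[488.9798573   95.09793279 269.9998151 ] (array([ 2.7, -0.8, 91.5]), np.float64(0.26802196376455356), np.float64(-89.73))
```

{"api": "move_arm", "payload": {"moves": [{"dp":[0,0,0],"rotation":[0,0,0]},{"dp":[0,0,40],"rotation":[0,0,0]},{"dp":[0,0,75],"rotation":[0,0,0]},{"dp":[0,0,91],"rotation":[0,0,0]},{"dp":[0,0,91],"rotation":[0,0,0]}]}}

```text
t: 7.15
ee_pos: [488.5, 90.9, 177.9]
tool_rot: [2.217, -2.221, -0.003]
force: [1.3, -0.8, 0.7]
width: 60.0
```

{"api": "move_arm", "payload": {"moves": [{"dp":[0,0,0],"rotation":[0,0,0]},{"dp":[0,0,0],"rotation":[0,0,0]},{"dp":[0,0,0],"rotation":[0,0,0]},{"dp":[0,0,0],"rotation":[0,0,0]},{"dp":[0,0,0],"rotation":[0,0,0]},{"dp":[0,0,0],"rotation":[0,0,0]}], "gripper": 20}}

```text
t: 7.75
ee_pos: [489.7, 92.1, 181.4]
tool_rot: [-2.22, 2.221, -0.002]
force: [-0.5, -3.1, 6.7]
width: 29.6
```

{"api": "move_arm", "payload": {"moves": [{"dp":[0,0,-3],"rotation":[0,0,0]},{"dp":[0,0,-6],"rotation":[0,0,0]},{"dp":[0,0,-45],"rotation":[0,0,0]},{"dp":[0,0,-91],"rotation":[0,0,0]},{"dp":[0,0,-91],"rotation":[0,0,0]},{"dp":[0,0,-91],"rotation":[0,0,0]}]}}

```text
t: 8.35
ee_pos: [489.5, 92.5, 272.5]
tool_rot: [-2.219, 2.22, -0.002]
force: [-0.5, -0.0, -0.1]
width: 29.4
```

{"api": "move_arm", "payload": {"moves": [{"dp":[394.8,41.2,0],"rotation":[0,0,0]},{"dp":[394.8,41.2,0],"rotation":[0,0,0]},{"dp":[394.8,41.2,0],"rotation":[0,0,0]},{"dp":[394.8,41.2,0],"rotation":[0,0,0]},{"dp":[394.8,41.2,0],"rotation":[0,0,0]},{"dp":[394.8,41.2,0],"rotation":[0,0,0]},{"dp":[394.8,41.2,0],"rotation":[0,0,0]},{"dp":[394.8,41.2,0],"rotation":[0,0,0]}]}}

```text
t: 9.15
ee_pos: [447.2, -304.4, 270.1]
tool_rot: [2.221, -2.222, -0.002]
force: [1.7, 0.4, -0.1]
width: 29.5
```

{"api": "move_arm", "payload": {"moves": [{"dp":[0,0,0],"rotation":[0,0,0]},{"dp":[0,0,0],"rotation":[0,0,0]},{"dp":[0,0,0],"rotation":[0,0,0]}]}}

```text
t: 9.45
ee_pos: [448.2, -301.2, 270.4]
tool_rot: [-2.223, 2.22, 0.002]
force: [0.8, -0.7, -0.7]
width: 29.5
```

```bash
python3 -c "
from h import *
print(pose()[0],pose()[2]['q'],rel([448.4,-302.4,188],jaw=-90))"
```

```text
[ 448.19969684 -301.23933293  270.35832636] [ 0.57620369  0.57713779 -0.12817448  1.92882984  0.1154282   0.64400231
 -1.19364614] (array([ 1.3, -0.3, 82.4]), np.float64(0.0623738514009915), np.float64(-89.94))
```

{"api": "move_arm", "payload": {"moves": [{"dp":[1.5,0,40],"rotation":[0,0,0]},{"dp":[1.5,0,70],"rotation":[0,0,0]},{"dp":[1.5,0,79],"rotation":[0,0,0]},{"dp":[1.5,0,82],"rotation":[0,0,0]},{"dp":[1.5,0,82],"rotation":[0,0,0]},{"dp":[1.5,0,82],"rotation":[0,0,0]}]}}

```text
t: 10.05
ee_pos: [448.6, -303.7, 190.2]
tool_rot: [-2.221, 2.221, -0.002]
force: [0.6, -0.4, -0.0]
width: 29.3
```

{"api": "move_arm", "payload": {"moves": [{"dp":[0,0,0],"rotation":[0,0,0]},{"dp":[0,0,0],"rotation":[0,0,0]},{"dp":[0,0,0],"rotation":[0,0,0]}], "gripper": 42}}

```text
t: 10.35
ee_pos: [448.2, -303.9, 189.5]
tool_rot: [-2.221, 2.221, -0.001]
force: [-1.3, -0.3, -0.0]
width: 41.9
```

{"api": "move_arm", "payload": {"moves": [{"dp":[0,0,-30],"rotation":[0,0,0]},{"dp":[0,0,-75],"rotation":[0,0,0]},{"dp":[0,0,-84],"rotation":[0,0,0]},{"dp":[0,0,-84],"rotation":[0,0,0]}]}}

```text
t: 10.75
ee_pos: [448.5, -304.1, 274.8]
tool_rot: [-2.22, 2.221, -0.005]
force: [-0.6, 0.7, -0.7]
width: 42.0
```

{"api": "move_arm", "payload": {"moves": [{"dp":[-219.5,-22.5,0],"rotation":[0,0,9.4]},{"dp":[-219.5,-22.5,0],"rotation":[0,0,9.4]},{"dp":[-219.5,-22.5,0],"rotation":[0,0,9.4]},{"dp":[-219.5,-22.5,0],"rotation":[0,0,9.4]},{"dp":[-219.5,-22.5,0],"rotation":[0,0,9.4]},{"dp":[-219.5,-22.5,0],"rotation":[0,0,9.4]},{"dp":[-219.5,-22.5,0],"rotation":[0,0,9.4]},{"dp":[-219.5,-22.5,0],"rotation":[0,0,9.4]}]}}

```text
t: 11.55
ee_pos: [470.4, -85.3, 272.5]
tool_rot: [2.03, -2.397, -0.001]
force: [0.2, 0.5, -0.7]
width: 41.9
```

Run:
```python
from h import *
p,d=optics.grab_frame("scene"); cv2.imwrite("pics/s2.png",cv2.resize(p[80:240,180:380],None,fx=3.5,fy=3.5,interpolation=cv2.INTER_CUBIC))
p,d=optics.grab_frame("top"); np.savez("top2.npz",p=p,d=d)
for n,lo,hi in(("red",(0,120,80),(8,255,255)),):
  for c,A,px in blobs(p,lo,hi,4):
    w=onz("top",c,28)[0]
    if 350<w[0]<720 and abs(w[1])<450: print(n,c,A,w.round(1))
print(pose()[0],rel([471,-84.6,176.5],jaw=-99.4))
```

```text
red [377.  271.6] 87 [ 450.9 -245.1   28. ]
red [401.8 272.8] 98 [ 448.6 -301.8   28. ]
[470.44527205 -85.29980876 272.76070983] (array([-0.8, -0.5, 96.3]), np.float64(-0.10115734704058355), np.float64(-99.5))
```

View pics/s2.png

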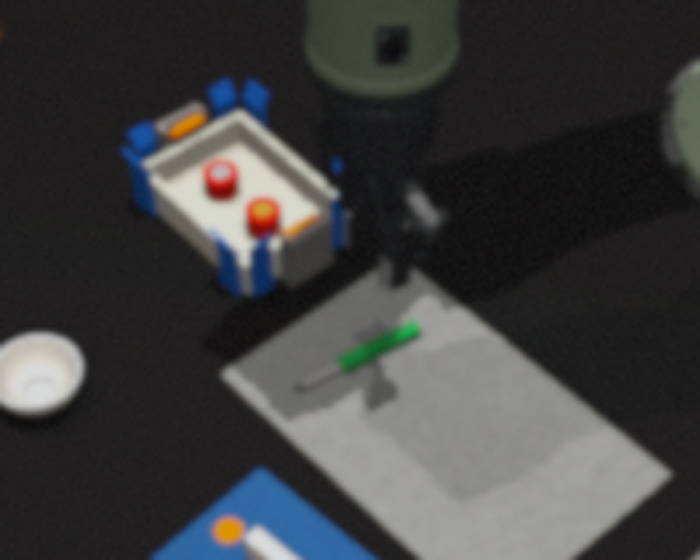

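Both mounts sit flat and face up in the case, at (221,178) and (263,215). Next I grasp the scriber.

{"api": "move_arm", "payload": {"moves": [{"dp":[-0.8,-0.5,45],"rotation":[0,0,0]},{"dp":[-0.8,-0.5,80],"rotation":[0,0,0]},{"dp":[-0.8,-0.5,95],"rotation":[0,0,0]},{"dp":[-0.8,-0.5,95],"rotation":[0,0,0]},{"dp":[-0.8,-0.5,95],"rotation":[0,0,0]}]}}

```text
t: 12.15
ee_pos: [471.3, -84.1, 178.3]
tool_rot: [2.031, -2.397, -0.0]
force: [-0.4, 1.2, -0.1]
width: 42.1
```

{"api": "move_arm", "payload": {"moves": [{"dp":[0,0,0],"rotation":[0,0,0]},{"dp":[0,0,0],"rotation":[0,0,0]},{"dp":[0,0,0],"rotation":[0,0,0]},{"dp":[0,0,0],"rotation":[0,0,0]},{"dp":[0,0,0],"rotation":[0,0,0]},{"dp":[0,0,0],"rotation":[0,0,0]}], "gripper": 4}}

```text
t: 12.75
ee_pos: [471.6, -83.7, 179.2]
tool_rot: [-2.031, 2.395, -0.002]
force: [-2.2, -1.2, 13.7]
width: 10.0
```

{"api": "move_arm", "payload": {"moves": [{"dp":[0,0,-3],"rotation":[0,0,0]},{"dp":[0,0,-40],"rotation":[0,0,0]},{"dp":[0,0,-85],"rotation":[0,0,0]},{"dp":[0,0,-85],"rotation":[0,0,0]},{"dp":[0,0,-85],"rotation":[0,0,0]}]}}

```text
t: 13.25
ee_pos: [471.5, -83.6, 264.4]
tool_rot: [-2.03, 2.395, -0.003]
force: [-0.8, 0.8, -0.6]
width: 9.4
```

```bash
python3 -c "
from h import *
print(pose()[0],pose()[2]['q'],rel([458,307.5,262],jaw=3.6))"
```

```text
[471.46889061 -83.62902405 264.38943087] [ 0.11251215  0.51475332 -0.07909789  2.09045977  0.07649908  0.53610781
 -1.75706732] (array([-383.7,   77.2,    2.2]), np.float64(76.99128433823478), np.float64(-99.41))
```

{"api": "move_arm", "payload": {"moves": [{"dp":[-366,77,0],"rotation":[0,0,-103]},{"dp":[-366,77,0],"rotation":[0,0,-103]},{"dp":[-366,77,0],"rotation":[0,0,-103]},{"dp":[-366,77,0],"rotation":[0,0,-103]},{"dp":[-366,77,0],"rotation":[0,0,-103]},{"dp":[-366,77,0],"rotation":[0,0,-103]},{"dp":[-366,77,0],"rotation":[0,0,-103]},{"dp":[-366,77,0],"rotation":[0,0,-103]}]}}

```text
t: 14.05
ee_pos: [453.6, 294.4, 262.3]
tool_rot: [-3.033, 0.815, 0.003]
force: [0.4, -1.0, -0.1]
width: 9.8
```

```bash
python3 -c "
from h import *
print(pose()[0],pose()[2]['q'],rel([459,290.5,262],jaw=3.6))"
```

```text
[453.63721268 294.44775904 262.31621101] [-0.40696947  0.61223118 -0.38100734  1.92127401  0.34693245  0.67215777
 -1.52424064] (array([6.6, 0.7, 0.3]), np.float64(-33.669831563388755), np.float64(-30.07))
```

{"api": "move_arm", "payload": {"moves": [{"dp":[3,-1.5,0],"rotation":[0,0,-33.7]},{"dp":[3,-1.5,0],"rotation":[0,0,-33.7]},{"dp":[3,-1.5,0],"rotation":[0,0,-33.7]},{"dp":[3,-1.5,0],"rotation":[0,0,-33.7]},{"dp":[3,-1.5,0],"rotation":[0,0,-33.7]},{"dp":[3,-1.5,0],"rotation":[0,0,-33.7]}]}}

```text
t: 14.65
ee_pos: [458.3, 289.7, 262.4]
tool_rot: [3.141, 0.077, -0.002]
force: [-0.3, 1.5, 0.3]
width: 9.4
```

{"api": "move_arm", "payload": {"moves": [{"dp":[0,0,40],"rotation":[0,0,0]},{"dp":[0,0,66],"rotation":[0,0,0]},{"dp":[0,0,75],"rotation":[0,0,0]},{"dp":[0,0,75],"rotation":[0,0,0]},{"dp":[0,0,75],"rotation":[0,0,0]}]}}

```text
t: 15.15
ee_pos: [458.6, 290.3, 188.9]
tool_rot: [-3.14, -0.082, -0.001]
force: [0.8, 0.6, 1.2]
width: 9.7
```

{"api": "move_arm", "payload": {"moves": [{"dp":[0,0,0],"rotation":[0,0,0]},{"dp":[0,0,0],"rotation":[0,0,0]},{"dp":[0,0,0],"rotation":[0,0,0]}], "gripper": 40}}

```text
t: 15.45
ee_pos: [458.7, 289.9, 188.7]
tool_rot: [-3.14, -0.083, -0.001]
force: [-0.2, -0.7, 0.3]
width: 40.0
```

{"api": "move_arm", "payload": {"moves": [{"dp":[0,0,-30],"rotation":[0,0,0]},{"dp":[0,0,-70],"rotation":[0,0,0]},{"dp":[0,0,-80],"rotation":[0,0,0]}]}}

```text
t: 15.75
ee_pos: [459.0, 290.4, 271.6]
tool_rot: [-3.138, -0.083, -0.006]
force: [0.4, 0.1, 0.1]
width: 40.1
```

Run:
```python
from h import *
q,r,s=pose(); print(q,s['q'])
p,d=optics.grab_frame("scene")
for c,A,px in blobs(p,(50,120,60),(75,255,255),20): print(c,A,onz("scene",c,17)[0].round(1))
f=np.load("top2.npz");p0,d0=f["p"],f["d"];C=cloud("top",d0)
for c,A,px in blobs(p0,(100,120,60),(125,255,255),1500):
    w=onz("top",px,5); r_=cv2.minAreaRect(w[:,:2].astype(np.float32)); print("cover",r_)
m=np.zeros(p0.shape[:2],np.uint8); m[170:192,244:279]=1
hsv=cv2.cvtColor(p0,cv2.COLOR_BGR2HSV); v,u=np.where((m>0)&(hsv[...,1]<80)&(hsv[...,2]>150))
w=onz("top",np.c_[u,v],31); print("handle",cv2.minAreaRect(w[:,:2].astype(np.float32)),w.mean(0))
for cc in ((283.2,179.8),(239.1,183.0)): print("dot",onz("top",cc,5))
print(rel([661,22,262],jaw=4.7))
```

```text
[458.97087459 290.43099891 271.64863541] [-0.28229738  0.62660853 -0.54099346  1.90654933  0.46998321  0.73167802
 -1.04211378]
[549.6  71.2] 20 [-518.4  169.1   17. ]
[395.2 264.2] 158 [461.4 286.   17. ]
cover ((659.91259765625, 21.428367614746094), (112.91618347167969, 152.92254638671875), 4.639530658721924)
handle ((659.6912231445312, 21.740209579467773), (15.12264633178711, 78.79537200927734), 4.699592590332031) [659.57842913  21.80521419  31.        ]
dot [[664.42770243 -30.37172182   5.        ]]
dot [[655.79666876  73.38215185   5.        ]]
(array([187.4, 278.6,   9.7]), np.float64(-1.6776962121130907), np.float64(3.02))
```

{"api": "move_arm", "payload": {"moves": [{"dp":[186.5,279,5],"rotation":[0,0,-1.7]},{"dp":[186.5,279,5],"rotation":[0,0,-1.7]},{"dp":[186.5,279,5],"rotation":[0,0,-1.7]},{"dp":[186.5,279,5],"rotation":[0,0,-1.7]},{"dp":[186.5,279,5],"rotation":[0,0,-1.7]},{"dp":[186.5,279,5],"rotation":[0,0,-1.7]},{"dp":[186.5,279,5],"rotation":[0,0,-1.7]},{"dp":[186.5,279,5],"rotation":[0,0,-1.7]}]}}

```text
t: 16.6
ee_pos: [661.4, 15.5, 261.6]
tool_rot: [3.137, 0.119, -0.0]
force: [-1.0, 0.9, -0.1]
width: 40.2
```

{"api": "move_arm", "payload": {"moves": [{"dp":[0,0,0],"rotation":[0,0,0]},{"dp":[0,0,0],"rotation":[0,0,0]},{"dp":[0,0,0],"rotation":[0,0,0]}]}}

```text
t: 16.9
ee_pos: [659.1, 22.4, 263.0]
tool_rot: [-3.139, -0.133, 0.0]
force: [0.0, 1.2, 0.6]
width: 40.1
```

```bash
python3 -c "
from h import *
print(pose()[0],pose()[2]['q'],rel([660.1,21.5,184],jaw=4.75))"
```

```text
[659.10026602  22.3978671  263.00838663] [ 0.21149684  0.78981836 -0.53394778  1.58770206  0.48005831  0.89811213
 -0.41204302] (array([ 0.9,  1. , 79. ]), np.float64(0.10077178215797744), np.float64(4.85))
```

{"api": "move_arm", "payload": {"moves": [{"dp":[0.9,1,40],"rotation":[0,0,0]},{"dp":[0.9,1,70],"rotation":[0,0,0]},{"dp":[0.9,1,79],"rotation":[0,0,0]},{"dp":[0.9,1,79],"rotation":[0,0,0]},{"dp":[0.9,1,79],"rotation":[0,0,0]}]}}

```text
t: 17.4
ee_pos: [660.9, 20.8, 185.4]
tool_rot: [-3.139, -0.131, -0.002]
force: [-0.2, 0.3, 0.5]
width: 40.2
```

{"api": "move_arm", "payload": {"moves": [{"dp":[0,0,0],"rotation":[0,0,0]},{"dp":[0,0,0],"rotation":[0,0,0]},{"dp":[0,0,0],"rotation":[0,0,0]},{"dp":[0,0,0],"rotation":[0,0,0]},{"dp":[0,0,0],"rotation":[0,0,0]},{"dp":[0,0,0],"rotation":[0,0,0]}], "gripper": 4}}

```text
t: 18.0
ee_pos: [661.0, 20.3, 185.6]
tool_rot: [3.139, 0.13, 0.003]
force: [-1.9, -0.8, 8.9]
width: 12.1
```

{"api": "move_arm", "payload": {"moves": [{"dp":[0,0,-3],"rotation":[0,0,0]},{"dp":[0,0,-25],"rotation":[0,0,0]},{"dp":[0,0,-65],"rotation":[0,0,0]},{"dp":[0,0,-100],"rotation":[0,0,0]},{"dp":[0,0,-100],"rotation":[0,0,0]},{"dp":[0,0,-100],"rotation":[0,0,0]}]}}

```text
t: 18.6
ee_pos: [660.5, 20.1, 284.8]
tool_rot: [3.139, 0.13, 0.002]
force: [-0.2, 0.1, -2.1]
width: 12.7
```

Run:
```python
from h import *
print(pose()[0],pose()[2]['width'],rel([449.4,-273.4,285],jaw=-1.83))
for cam in("top","scene"):
    p,d=optics.grab_frame(cam)
    for c,A,px in blobs(p,(8,150,120),(25,255,255),10): 
        w=onz(cam,c,105)[0]
        if abs(w[1])<450 and w[0]<800: print(cam,c,A,w.round(1))
```

```text
[660.49862195  20.10347291 284.81716528] 12.695180974710858 (array([-234.6,  275.1,   -0.4]), np.float64(6.570409205849998), np.float64(4.74))
top [235.4 176.2] 45 [654.   75.2 105. ]
top [426.4 273.8] 82 [ 447.2 -335.1  105. ]
scene [244.  207.5] 14 [659.  -28.1 105. ]
scene [274.1 234.3] 50 [655.5  74.2 105. ]
```

{"api": "move_arm", "payload": {"moves": [{"dp":[-24,28,0],"rotation":[0,0,0.8]},{"dp":[-56,66,0],"rotation":[0,0,1.7]},{"dp":[-88,104,0],"rotation":[0,0,2.5]},{"dp":[-120,142,0],"rotation":[0,0,3.4]},{"dp":[-152,180,0],"rotation":[0,0,4.2]},{"dp":[-184,217,0],"rotation":[0,0,5]},{"dp":[-212,250,0],"rotation":[0,0,5.9]},{"dp":[-234.7,276.3,0],"rotation":[0,0,6.6]}]}}

```text
t: 19.5
ee_pos: [447.4, -276.5, 283.0]
tool_rot: [-3.14, 0.054, 0.003]
force: [1.9, -0.1, -2.5]
width: 12.9
```

{"api": "move_arm", "payload": {"moves": [{"dp":[0,0,10],"rotation":[0,0,0]},{"dp":[0,0,20],"rotation":[0,0,0]},{"dp":[0,0,24],"rotation":[0,0,0]},{"dp":[0,0,24],"rotation":[0,0,0]},{"dp":[0,0,24],"rotation":[0,0,0]}]}}

```text
t: 20.0
ee_pos: [450.1, -273.7, 259.9]
tool_rot: [-3.141, 0.048, 0.0]
force: [0.0, -0.7, -1.8]
width: 12.8
```

Run:
```python
from h import *
print(pose()[0],pose()[2]['width'],rel([449.4,-274.6,260],jaw=-1.83))
ims=[]
for cam,r in(("top",(225,320,330,455)),("scene",(70,180,190,310))):
    p,d=optics.grab_frame(cam); np.savez(cam+"3.npz",p=p,d=d)
    ims.append(cv2.resize(p[r[0]:r[1],r[2]:r[3]],(590,450),interpolation=cv2.INTER_CUBIC) if 0 else cv2.resize(p[r[0]:r[1],r[2]:r[3]],(400,int(400*(r[1]-r[0])/(r[3]-r[2]))),interpolation=cv2.INTER_CUBIC))
    for c,A,px in blobs(p,(8,150,120),(25,255,255),6): 
        w=onz(cam,c,79)[0]
        if abs(w[1])<450 and w[0]<800: print(cam,c,A,w.round(1))
h=max(i.shape[0] for i in ims)
cv2.imwrite("pics/e.png",np.hstack([cv2.copyMakeBorder(i,0,h-i.shape[0],0,0,0) for i in ims]))
```

```text
[ 450.10036078 -273.65240719  259.93230766] 12.846646972030157 (array([-0.7,  1. , -0.1]), np.float64(0.08370565447484068), np.float64(-1.75))
top [356.9 270.8] 63 [ 452.4 -190.9   79. ]
top [370.2 271.2] 68 [ 451.8 -220.    79. ]
scene [259.4 131.1] 23 [ 450.2 -220.4   79. ]
scene [264.9 143.9] 20 [ 471.2 -172.3   79. ]
```

View pics/e.png

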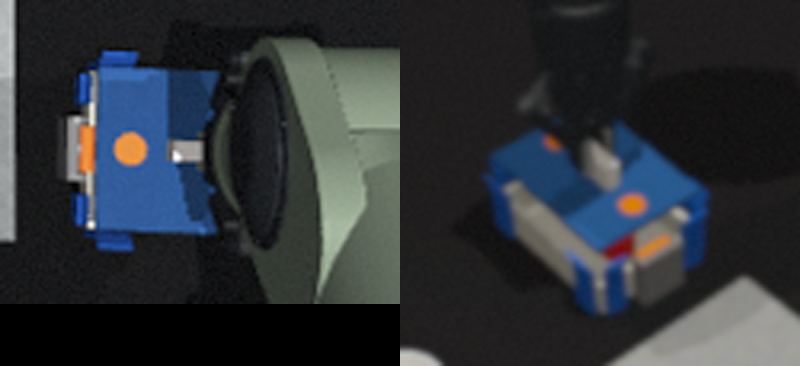

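{"api": "move_arm", "payload": {"moves": [{"dp":[-0.6,1.2,6],"rotation":[0,0,0]},{"dp":[-0.6,1.2,11],"rotation":[0,0,0]},{"dp":[-0.6,1.2,14],"rotation":[0,0,0]},{"dp":[-0.6,1.2,14],"rotation":[0,0,0]}]}}

```text
t: 20.5
ee_pos: [448.7, -275.6, 245.5]
tool_rot: [-3.141, 0.05, 0.001]
force: [0.5, 0.0, -2.3]
width: 12.4
```

{"api": "move_arm", "payload": {"moves": [{"dp":[0,0,3],"rotation":[0,0,0]},{"dp":[0,0,6],"rotation":[0,0,0]},{"dp":[0,0,8],"rotation":[0,0,0]},{"dp":[0,0,8],"rotation":[0,0,0]}]}}

```text
t: 20.9
ee_pos: [448.8, -275.6, 237.7]
tool_rot: [-3.141, 0.051, 0.001]
force: [-0.5, 0.1, -1.8]
width: 12.6
```

Run:
```python
from h import *
q,r,s=pose();print(q,s['width'],s['force'],s['wrist_torque'])
p,d=optics.grab_frame("top"); np.savez("top4.npz",p=p,d=d)
for c,A,px in blobs(p,(8,150,120),(25,255,255),6): 
    w=onz("top",c,57)[0]
    if abs(w[1])<450 and w[0]<800: print(c,A,w.round(1))
f=np.load("top0.npz")["p"]; print("right rim edge grey", f[264:284:3,418:430].mean(2).round().astype(int).tolist()); print(onz("top",(424,273),34))
```

```text
[ 448.80423663 -275.62042051  237.74067968] 12.597601123314554 [-0.46531618  0.10840861 -1.79671439] [-0.00688313  0.04207254 -0.02075665]
[356.6 271.1] 54 [ 451.7 -193.8   57. ]
[369.4 271.7] 64 [ 450.6 -222.3   57. ]
right rim edge grey [[117, 81, 76, 225, 248, 232, 130, 25, 28, 98, 114, 114], [118, 84, 77, 225, 246, 176, 96, 116, 143, 142, 138, 86], [117, 84, 74, 221, 242, 157, 100, 130, 159, 161, 146, 103], [118, 83, 93, 228, 242, 160, 98, 132, 160, 158, 157, 122], [117, 83, 100, 226, 242, 159, 96, 133, 161, 158, 145, 107], [96, 83, 104, 226, 243, 161, 99, 132, 164, 160, 137, 98], [96, 82, 105, 226, 250, 203, 92, 42, 64, 107, 120, 118]]
[[ 448.54648387 -350.78301444   34.        ]]
```

{"api": "move_arm", "payload": {"moves": [{"dp":[0,0,1],"rotation":[0,0,0]},{"dp":[0,0,2],"rotation":[0,0,0]},{"dp":[0,0,3],"rotation":[0,0,0]},{"dp":[0,0,4],"rotation":[0,0,0]},{"dp":[0,0,4],"rotation":[0,0,0]}]}}

```text
t: 21.45
ee_pos: [448.9, -275.7, 234.0]
tool_rot: [-3.141, 0.05, -0.0]
force: [0.1, -0.0, -0.3]
width: 12.7
```

{"api": "move_arm", "payload": {"moves": [{"dp":[0,0,1],"rotation":[0,0,0]},{"dp":[0,0,2],"rotation":[0,0,0]},{"dp":[0,0,2],"rotation":[0,0,0]}]}}

```text
t: 21.75
ee_pos: [449.0, -275.7, 232.1]
tool_rot: [3.141, -0.05, 0.001]
force: [1.0, 0.6, 0.7]
width: 12.9
```

{"api": "move_arm", "payload": {"moves": [{"dp":[0,0,1],"rotation":[0,0,0]},{"dp":[0,0,2],"rotation":[0,0,0]},{"dp":[0,0,2],"rotation":[0,0,0]}]}}

```text
t: 22.05
ee_pos: [448.8, -275.6, 229.7]
tool_rot: [-3.141, 0.051, 0.001]
force: [0.7, -0.5, -2.5]
width: 12.9
```

{"api": "move_arm", "payload": {"moves": [{"dp":[0,0,1],"rotation":[0,0,0]},{"dp":[0,0,2],"rotation":[0,0,0]},{"dp":[0,0,2],"rotation":[0,0,0]}]}}

```text
t: 22.35
ee_pos: [448.8, -275.6, 227.8]
tool_rot: [-3.141, 0.051, 0.001]
force: [-0.1, -0.3, -2.7]
width: 12.6
```

Run:
```python
from h import *
ims=[]
for cam,r in(("top",(225,320,330,455)),("scene",(70,180,190,310))):
    p,d=optics.grab_frame(cam); np.savez(cam+"5.npz",p=p,d=d); C=cloud(cam,d)
    ims.append(cv2.resize(p[r[0]:r[1],r[2]:r[3]],(400,int(400*(r[1]-r[0])/(r[3]-r[2]))),interpolation=cv2.INTER_CUBIC))
    for c,A,px in blobs(p,(8,150,120),(25,255,255),6): 
        w=onz(cam,c,47)[0]
        if abs(w[1])<450 and w[0]<800: print(cam,c,A,w.round(1),C[px[:,1],px[:,0]].mean(0).round(1))
    for c,A,px in blobs(p,(100,120,60),(125,255,255),150):
        P=C[px[:,1],px[:,0]]; P=P[abs(P[:,1]+275)<74]; P=P[abs(P[:,0]-449)<54]
        if len(P)>50:
            A_=np.c_[P[:,:2]-[449,-275],np.ones(len(P))]; print(cam,"plane",np.linalg.lstsq(A_,P[:,2],rcond=None)[0],len(P), np.percentile(P[:,2],[10,50,90]))
h=max(i.shape[0] for i in ims)
cv2.imwrite("pics/f.png",np.hstack([cv2.copyMakeBorder(i,0,h-i.shape[0],0,0,0) for i in ims]))
```

```text
top [356.  271.2] 44 [ 451.4 -194.1   47. ] [ 451.5 -193.9   48.7]
top [368.5 271.7] 61 [ 450.5 -222.2   47. ] [ 450.5 -218.5   67.1]
top plane [ 2.85614890e-04 -4.23910756e-02  5.00393447e+01] 1402 [44.43662375 47.36947969 50.33783244]
scene [259.5 138.8] 24 [ 449.4 -222.7   47. ] [ 450.1 -221.9   47.9]
scene [265.6 144.1] 9 [ 450.2 -195.    47. ] [ 452.7 -192.2   50.7]
scene plane [-5.04322846e-03 -1.38352460e-04  4.81999175e+01] 823 [46.00559586 47.92129233 50.0172808 ]
```

View pics/f.png

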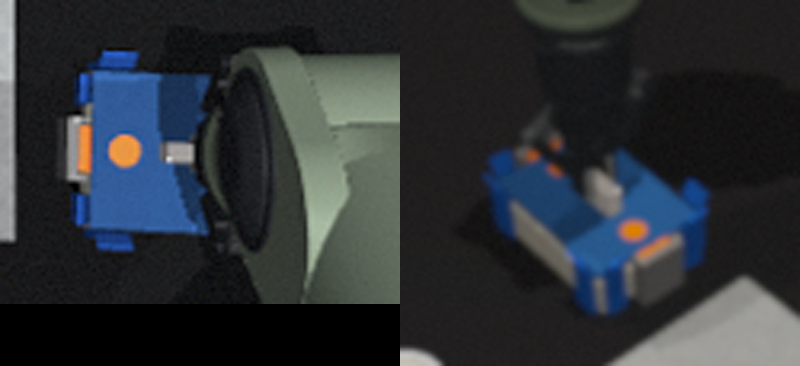

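The cover is level in the guides with its top at about 48, partway past the rollers. I'll keep going down gently.

{"api": "move_arm", "payload": {"moves": [{"dp":[0,0,1],"rotation":[0,0,0]},{"dp":[0,0,2],"rotation":[0,0,0]},{"dp":[0,0,3],"rotation":[0,0,0]},{"dp":[0,0,3],"rotation":[0,0,0]}]}}

```text
t: 22.85
ee_pos: [448.9, -275.7, 224.9]
tool_rot: [-3.141, 0.051, 0.0]
force: [0.5, 0.6, -3.5]
width: 12.7
```

{"api": "move_arm", "payload": {"moves": [{"dp":[0,0,1],"rotation":[0,0,0]},{"dp":[0,0,2],"rotation":[0,0,0]},{"dp":[0,0,2],"rotation":[0,0,0]}]}}

```text
t: 23.15
ee_pos: [448.8, -275.7, 222.8]
tool_rot: [-3.141, 0.051, 0.001]
force: [0.7, -0.1, -7.1]
width: 13.0
```

{"api": "move_arm", "payload": {"moves": [{"dp":[0,0,1],"rotation":[0,0,0]},{"dp":[0,0,2],"rotation":[0,0,0]},{"dp":[0,0,2],"rotation":[0,0,0]}]}}

```text
t: 23.45
ee_pos: [448.9, -275.7, 221.0]
tool_rot: [3.141, -0.051, -0.0]
force: [0.1, 0.4, -2.4]
width: 12.8
```

{"api": "move_arm", "payload": {"moves": [{"dp":[0,0,1],"rotation":[0,0,0]},{"dp":[0,0,1.5],"rotation":[0,0,0]},{"dp":[0,0,1.5],"rotation":[0,0,0]}]}}

```text
t: 23.75
ee_pos: [448.9, -275.7, 219.5]
tool_rot: [3.141, -0.051, 0.0]
force: [-0.2, 0.0, -2.4]
width: 12.3
```

{"api": "move_arm", "payload": {"moves": [{"dp":[0,0,0.5],"rotation":[0,0,0]},{"dp":[0,0,1],"rotation":[0,0,0]},{"dp":[0,0,1],"rotation":[0,0,0]}]}}

```text
t: 24.05
ee_pos: [448.9, -275.6, 219.5]
tool_rot: [3.14, -0.051, 0.0]
force: [-6.0, 4.1, 22.6]
width: 12.7
```

{"api": "move_arm", "payload": {"moves": [{"dp":[0,0,-0.1],"rotation":[0,0,0]},{"dp":[0,0,-0.1],"rotation":[0,0,0]},{"dp":[0,0,-0.1],"rotation":[0,0,0]},{"dp":[0,0,-0.1],"rotation":[0,0,0]},{"dp":[0,0,-0.1],"rotation":[0,0,0]},{"dp":[0,0,-0.1],"rotation":[0,0,0]}]}}

```text
t: 24.65
ee_pos: [448.9, -275.6, 219.5]
tool_rot: [3.14, -0.051, 0.0]
force: [-5.6, 3.2, 21.1]
width: 12.6
```

{"api": "move_arm", "payload": {"moves": [{"dp":[0,0,0],"rotation":[0,0,0]},{"dp":[0,0,0],"rotation":[0,0,0]},{"dp":[0,0,0],"rotation":[0,0,0]},{"dp":[0,0,0],"rotation":[0,0,0]},{"dp":[0,0,0],"rotation":[0,0,0]},{"dp":[0,0,0],"rotation":[0,0,0]}]}}

```text
t: 25.25
ee_pos: [448.9, -275.6, 219.5]
tool_rot: [3.14, -0.051, 0.0]
force: [-5.9, 3.6, 19.9]
width: 12.6
```

Run:
```python
from h import *
q,r,s=pose();print(q,s['force'],s['wrist_torque'])
p,d=optics.grab_frame("scene"); C=cloud("scene",d); cv2.imwrite("pics/g.png",cv2.resize(p[90:180,200:300],None,fx=6,fy=6,interpolation=cv2.INTER_CUBIC))
```

```text
[ 448.93392422 -275.6047418   219.49234862] [-5.86621649  3.57359616 19.85591157] [0.6907254  1.18783538 0.01761425]
```

View pics/g.png

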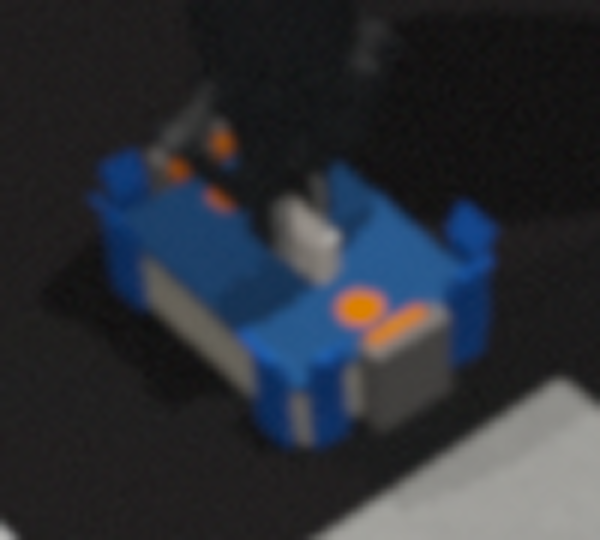

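The cover is level on the rim, with the a-end under its roller at (395,325), and it has been held at about 20 N for over a second. Now I ease off, release, retreat and check.

{"api": "move_arm", "payload": {"moves": [{"dp":[0,0,-0.4],"rotation":[0,0,0]},{"dp":[0,0,-0.8],"rotation":[0,0,0]},{"dp":[0,0,-0.8],"rotation":[0,0,0]}]}}

```text
t: 25.6
ee_pos: [448.9, -275.7, 219.5]
tool_rot: [3.141, -0.051, 0.0]
force: [-1.8, 1.2, 3.9]
width: 12.4
```

{"api": "move_arm", "payload": {"moves": [{"dp":[0,0,0],"rotation":[0,0,0]},{"dp":[0,0,0],"rotation":[0,0,0]},{"dp":[0,0,0],"rotation":[0,0,0]},{"dp":[0,0,0],"rotation":[0,0,0]}], "gripper": 40}}

```text
t: 26.0
ee_pos: [448.9, -275.7, 219.4]
tool_rot: [-3.141, 0.051, 0.0]
force: [0.3, 0.6, -0.1]
width: 39.8
```

{"api": "move_arm", "payload": {"moves": [{"dp":[0,0,-10],"rotation":[0,0,0]},{"dp":[0,0,-40],"rotation":[0,0,0]},{"dp":[0,0,-90],"rotation":[0,0,0]},{"dp":[0,140,-100],"rotation":[0,0,0]},{"dp":[0,140,-100],"rotation":[0,0,0]},{"dp":[0,140,-100],"rotation":[0,0,0]},{"dp":[0,140,-100],"rotation":[0,0,0]}]}}

```text
t: 26.7
ee_pos: [442.5, -420.9, 320.1]
tool_rot: [3.139, -0.061, 0.001]
force: [-0.7, 0.9, 0.4]
width: 40.3
```

{"api": "move_arm", "payload": {"moves": [{"dp":[0,120,0],"rotation":[0,0,0]},{"dp":[0,120,0],"rotation":[0,0,0]},{"dp":[0,120,0],"rotation":[0,0,0]},{"dp":[0,120,0],"rotation":[0,0,0]},{"dp":[0,120,0],"rotation":[0,0,0]}]}}

```text
t: 27.2
ee_pos: [440.6, -535.0, 319.7]
tool_rot: [-3.14, 0.05, -0.001]
force: [0.4, -0.2, 1.0]
width: 40.3
```

Run:
```python
from h import *
print(pose()[0],pose()[2]['t'])
ims=[]
for cam,r in(("top",(225,320,330,455)),("scene",(70,180,190,310))):
    p,d=optics.grab_frame(cam); C=cloud(cam,d)
    ims.append(cv2.resize(p[r[0]:r[1],r[2]:r[3]],(400,int(400*(r[1]-r[0])/(r[3]-r[2]))),interpolation=cv2.INTER_CUBIC))
    for c,A,px in blobs(p,(8,150,120),(25,255,255),6): 
        w=onz(cam,c,39)[0]
        if abs(w[1])<450 and w[0]<800: print(cam,c,A,w.round(1),"z",np.median(C[px[:,1],px[:,0],2]).round(1))
    for c,A,px in blobs(p,(50,120,60),(75,255,255),50): print("green",c,A,onz(cam,c,17)[0].round(1))
    for c,A,px in blobs(p,(100,120,60),(125,255,255),150):
        P=C[px[:,1],px[:,0]]; P=P[abs(P[:,1]+275)<72]; P=P[abs(P[:,0]-449)<52]; P=P[P[:,2]<48]
        if len(P)>50: print(cam,"plane",np.linalg.lstsq(np.c_[P[:,:2]-[449,-275],np.ones(len(P))],P[:,2],rcond=None)[0].round(4),len(P))
h=max(i.shape[0] for i in ims)
cv2.imwrite("pics/i.png",np.hstack([cv2.copyMakeBorder(i,0,h-i.shape[0],0,0,0) for i in ims]))
```

```text
[ 440.5816946  -535.01484709  319.65100679] 27.2
top [356.6 271.3] 55 [ 451.2 -196.8   39. ] z 49.5
top [426.7 273.8] 73 [ 446.8 -355.4   39. ] z 49.2
top [367.9 271.5] 59 [ 450.9 -222.3   39. ] z 39.3
top [413.8 273.5] 57 [ 447.3 -326.2   39. ] z 39.3
green [146.1 266.1] 140 [459.2 282.8  17. ]
top plane [-1.6000e-03  1.5000e-03  3.9196e+01] 2520
scene [232.7 115.5] 35 [ 440.6 -359.3   39. ] z 48.8
scene [237.7 122. ] 13 [ 447.2 -326.7   39. ] z 39.6
scene [259.6 140.7] 19 [ 449.2 -223.1   39. ] z 39.5
scene [265.4 144. ] 13 [ 445.4 -201.9   39. ] z 50.6
green [395.4 264.4] 149 [461.5 286.6  17. ]
scene plane [-2.8000e-03 -8.0000e-04  3.9661e+01] 850
```

View pics/i.png

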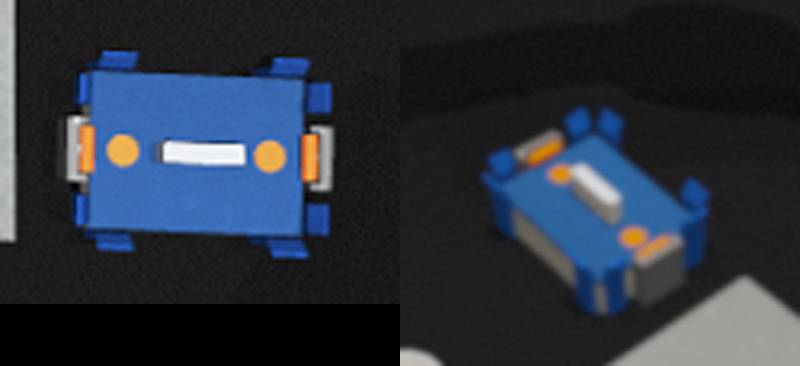

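The cover lies level, with its top at 39.2 mm (so the underside is at 34), and both ends are under their rollers. Handing in.

```bash
python3 -c "
from plant import robot; print(robot.close_job())"
```

```text
the job is handed in; nothing more can be done
None
```

The job is handed in; it finished at about 27 s of the 72 s allowed, and no verdict is reported.

- **Mounts:** Both red mounts are in the case, flat and face up. I last saw them before the cover went on.
- **Scriber:** It lies in the tray, with its handle centre about 20 mm off the tray's middle, well between the walls.
- **Cover:** It went down level past both rollers. I held it at a measured 20–25 N (about 20 N at the end) for about 1.3 s, then released it. The highest wrist reading was 23 N, but I only read force at the end of each move, so a brief peak while snapping would not have shown.
- **Final check:** In the last pictures, the cover's top is level at 39.2 mm (top camera) and 39.7 mm (scene camera). That puts the underside at about 34 mm, on the rim, with both ends under their rollers. The cover is centred to within about 1–2 mm, and the gripper is clear of everything.
- **Disagreement:** The two cameras disagreed by 1–4 mm on some positions, for example the scriber handle.
- **Jar and dish:** The arm stayed clear of both. I did not measure their positions again at the end.

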